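# Fit the drilled lever on the splined spindle and set it against the stop

## Robot

A 7-joint arm with a two-finger parallel gripper is mounted at the origin on a cart in front of the work surface, level with it; the furniture and walls round the work are solid. World frame = base frame: x ahead of the robot, y to its left, z up, the work surface at z = 0. Lengths are in m, angles in rad, forces in N, time in s.
With the tool pointing down it reaches from about 0.425 to 0.925 m from the base axis. Payload 6.8 kg.
Tool frame: the origin (TCP) lies on the front face of the gripper's body, between the roots of the fingers; the fingertips stand 73 mm ahead of it and the grasp point (between the pads) lies 54 mm ahead of it; z points along the fingers, y is the direction in which the jaws open and shut (so a half turn about z gives the same grasp; the last joint's range is limited). The gripper opens to 85 mm and grips with 20 to 120 N. Pads are 22 mm wide; open, the fingers measure 114 mm over their backs; the gripper's body (76 mm by 85 mm) begins 54 mm behind the grasp point. The pads swing forward as they close: fully open they stand 13 mm farther back than shut.
Start: joints at [1.006, 0.477, 0.022, 1.555, -0.011, 1.109, -0.083], TCP at [0.298, -0.606, 0.304] pointing down, gripper open.
Joint ranges: [-2.96, 2.96], [-0.34, 2.1], [-1.41, 1.46], [0.24, 2.44], [-1.37, 4.51], [0.17, 1.92], [-2.96, 2.96]. Speed limits (rad/s): [2.39, 2.39, 3.14, 3.14, 3.14, 3.14, 3.14].

## Interface

Orientations are given as a rotation vector (axis times angle).
In Python, from bench import * gives the robot as it stands.
- The arm moves only by the tool jog_arm, never from a script. Its argument "plan" is a list of rows, each a list of 2 entries, a list of its own where there are three numbers: the shift along the world's x, y, z in cm, then the turn about the world's z in rad. In form: [[[tx, ty, tz], twist], ...]. A call has 1 to 12 rows; each row shifts and turns the commanded pose from where the row before left it; what a row does not reach is not made up. A row lasts 1/10 s, in which the tool goes at most 50 mm and 8.59 degrees, less where a joint would pass 70% of its speed; a pose out of reach is approached as far as the arm can. A call is refused whole if a number of a shift passes 5 or a number of a turn 0.15, either way. A call with a gripper value outside its range is refused whole. "hand" is the finger opening in cm, from 0 to 8.54, set as the call begins (left out, the last holds). The fingers move at their own pace and stop on an object; "grip_force" is the grip in N (left out, the last holds). Time passes only in rows, so rows that do not move let the fingers close. It gives the time, the measured TCP pose, the force and the opening at its end, in the units of the state.
- get_obs(): the state, without advancing time (a new reading comes with each control period).
- grab_frame(name): name is "side" or "top" or "wrist"; returns the picture (420x560x3 uint8, red, green, blue); there is no depth.
- get_calibration(name): a dict with "intrinsics" (3x3 intrinsics, pixels), "xyz" and "orientation" of the camera in the world. Camera axes: x right, y down, z forward; pixel columns grow to the right and rows downward; lengths in m; the calibration is good to about 2 mm. The wrist camera is an equidistant fisheye: a pixel r from the principal point sees the ray r / f radians off the axis. A picture is of the moment at which its call begins: read the wrist's pose just before it. get_calibration takes no time and is no camera call; for the wrist camera it gives the pose at the moment of the call.
- hand_in(): hands the job in, once; it reports no verdict.
The state is a dict: "clock": time; "joints": joint angles; "qvel": joint speeds; "tau": joint torques, N m; "tcp_pos": TCP position; "orientation": TCP orientation; "contact_force": force on the tool from outside, world axes, zero at the start; "moment": the same for the moment, N m; "grip_width": finger opening in m.
Only numpy, scipy, OpenCV 4.12 (cv2) and the standard library are available. Lean on these libraries where they do the work, as an engineer would, in place of code of your own. Each camera call takes 0.05 s, during which the arm holds its last target. There are 200 camera calls.

## Task

Fit the loose drilled lever onto the gate box's upright splined spindle with its arm lying between the two stop posts: turn it gently by feel until the splines match, then push it fully down onto the sprung washer without forcing it. Then turn the lever, with the spindle, until its arm rests against the taller post, and let go. Leave the two green bottles and the pump cap where they stand.

Things in the scene. Friction and masses are not known exactly. Their poses are not given: they have to be found in the camera images.
- lever_hub (a point): Centre of the loose steel lever's hub, 20 mm above its underside. x along the arm, z up. The hub is a 40 mm cube; pinch it across the flats facing its +y and -y. The lever (about 0.25 kg) starts lying flat on the table, right way up, hub and arm down.
- bore_foot (a point): Centre of the bore at the hub's underside; axes as lever_hub. The bore goes right through along z: 29 mm wide, with six inward ridges over its full height, each 3.2 mm wide and reaching in to 9.5 mm from the axis, at 30, 90, 150, 210, 270 and 330 deg from the lever's x.
- lever_mark (a point): Point on the arm's centre line, 75 mm from the bore's axis along x, 4 mm above the underside. The arm is a flat bar, 18 mm wide, 8 mm thick, underside level with the hub's, round end 115 mm from the bore's axis, with three drilled 7 mm holes.
- spindle_seat (a point): Seat on the gate box (grey, fixed, foot 132 x 184 mm, cover 40 mm high), 54 mm above the table: top of a 44 mm sprung washer when pressed flat (free: 2.5 mm higher; 7.5 N flattens it). z is the spindle's axis, up; x level, half-way between the posts. Lever home: bore_foot here, lever_hub 20 mm above. Over 60 N between lever and box, spindle or a post damages them; 5 to 15 N is enough.
- spline_end (a point): On the spindle's axis at the upper ends of its teeth, 22 mm above spindle_seat (box axes, does not turn with the spindle). Six teeth, 5 mm wide, 60 deg apart, 26 mm over the tips, core 17 mm wide. Which way they point is not measured and differs each time: bore_foot stops here unless the teeth lie between the ridges within about 5 deg; 1 mm of side play.
- nose_tip (a point): Top of the spindle, on its axis, 42 mm above spindle_seat. A plain round nose above the teeth: 16 mm wide for 14 mm, then tapering to 6 mm at the tip. The spindle turns stiffly about z (about 0.15 N m, no spring, stays where left); rubbing lightly on it does not turn it. A match lies within 30 deg either side of any arm direction.
- tall_post_top (a point): Centre of the top of the taller stop post: round, 10 mm wide, 50 mm above the box (90 mm above the table), 75 mm from the spindle's axis, 60 deg to one side of spindle_seat's x; which side differs. With the arm against its inner side, the arm points about 49 deg from spindle_seat's x and lever_mark is 14 mm from the post's axis, seen from above.
- short_post_top (a point): Centre of the top of the shorter stop post: 10 mm wide, 28 mm above the box (68 mm above the table), 75 mm from the spindle's axis, 60 deg to the other side.
- green_bottle_1: Bystander: empty green bottle, 46 x 68 x 198 mm, standing on the roller track; origin under its centre. Leave it.
- green_bottle_2: Bystander: another green bottle, like the first. Leave it.
- pump_cap: Bystander: white pump cap, 28 mm wide, 34 mm tall, standing on the table; origin under its centre. Leave it.

How it is judged:
By the outcome, as a careful person would: the job done as asked, in the order asked, and still so for the second after the job is handed in, with the robot touching nothing.
It also fails if it takes over 58 s, if anything falls off the work surface, if the arm or the gripper's body presses on something with over 40 N, if the wrist force passes 120 N, or if a joint passes its speed limit or range.

## Working session

There is one attempt and no reset: what is moved stays moved. The work goes in short steps, Python scripts to look and compute and a tool call to move; the robot and the scene stay as the last step left them, time stands still between calls to the robot, and variables do not carry over. Pictures are saved under pics/ and viewed, about 8 in all and at most 12, crops included, and the job is handed in when it is done.

Besides the shell and the picture viewer there is one more tool, called after "Request:" by a JSON object that holds its "api" and its "payload", one argument or row to a line. jog_arm: Moves the arm, as the interface text tells. Its arguments: {"type":"object","properties":{"plan":{"type":"array","items":{"type":"array"}},"hand":{"type":"number"},"grip_force":{"type":"number"}},"required":["plan"]}

```bash
mkdir -p pics
python3 - <<'E'
from bench import *
import cv2,numpy as np
o=get_obs();print({k:np.round(v,3).tolist() for k,v in o.items()})
for n in ("side","top","wrist"):
    c=get_calibration(n);print(n,c)
    cv2.imwrite(f"pics/{n}0.png",grab_frame(n)[:,:,::-1])
a=cv2.imread("pics/side0.png");b=cv2.imread("pics/top0.png")
E
```

```text
{'clock': 0.0, 'joints': [1.006, 0.478, 0.022, 1.556, -0.012, 1.109, -0.083], 'qvel': [-0.001, -0.001, 0.002, -0.0, 0.0, 0.001, 0.002], 'tau': [-0.001, -59.645, 1.608, -28.119, 0.013, 0.009, -0.0], 'tcp_pos': [0.298, -0.605, 0.303], 'orientation': [-3.058, -0.711, 0.001], 'contact_force': [0.249, -0.682, 0.433], 'moment': [0.041, -0.059, 0.014], 'grip_width': 0.085}
side {'intrinsics': array([[404.91729543,   0.        , 277.13112973],
       [  0.        , 404.91729543, 208.53738955],
       [  0.        ,   0.        ,   1.        ]]), 'xyz': array([ 0.34061729, -1.06139997,  0.72944712]), 'orientation': array([-2.11025351,  0.10913191, -0.08547987])}
top {'intrinsics': array([[476.83429018,   0.        , 273.15280811],
       [  0.        , 476.83429018, 207.47770646],
       [  0.        ,   0.        ,   1.        ]]), 'xyz': array([-0.02579586,  0.06166087,  1.67356056]), 'orientation': array([-2.05268067,  2.08047343, -0.32154732])}
wrist {'intrinsics': array([[325.1922621 ,   0.        , 273.96987965],
       [  0.        , 325.1922621 , 211.72272988],
       [  0.        ,   0.        ,   1.        ]]), 'xyz': array([ 0.36606877, -0.571659  ,  0.37279351]), 'orientation': array([ 2.43928691, -1.51910472, -0.23532889])}
```

View pics/top0.png

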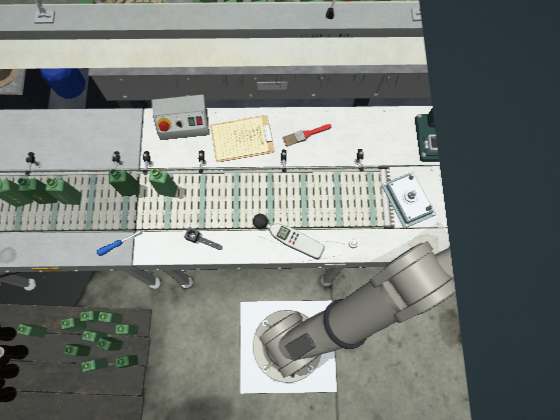

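View pics/side0.png

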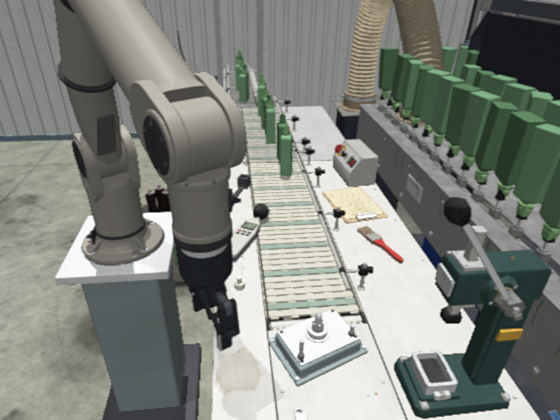

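Run:
```python
import cv2,numpy as np
b=cv2.imread("pics/top0.png");w=cv2.imread("pics/wrist0.png");s=cv2.imread("pics/side0.png")
A=cv2.resize(b[215:275,170:370],(800,240),interpolation=2)
B=np.hstack([cv2.resize(b[160:240,370:450],(340,340),interpolation=2),cv2.resize(w,(453,340))])
B=cv2.copyMakeBorder(B,0,0,0,7,0)
cv2.imwrite("pics/c1.png",np.vstack([A,B]))
```

```text
(no output)
```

View pics/c1.png

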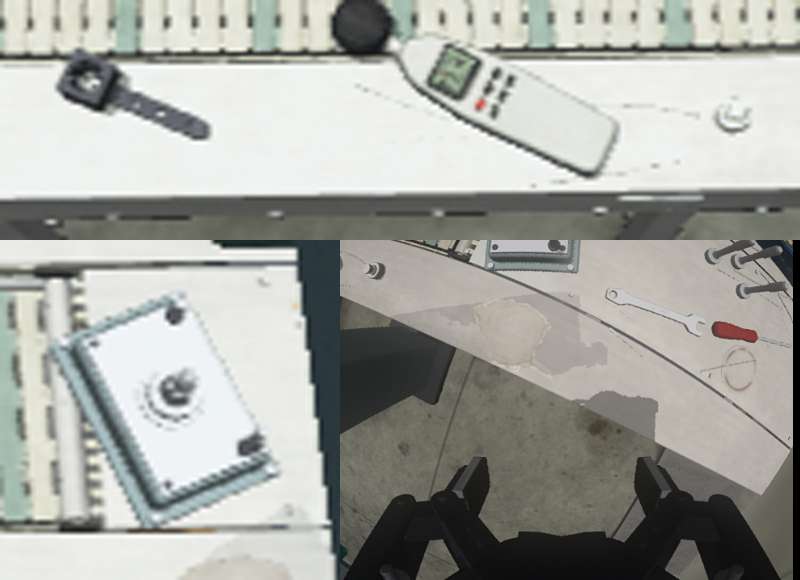

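```bash
cat > h.py <<'E'
from bench import *
import cv2,numpy as np
from scipy.spatial.transform import Rotation as R
def ray(n,px,c=None):
    c=c or get_calibration(n);K=c["intrinsics"];p=np.atleast_2d(px).astype(float)
    d=np.c_[(p[:,0]-K[0,2])/K[0,0],(p[:,1]-K[1,2])/K[1,1],np.ones(len(p))]
    if n=="wrist":
        r=np.hypot(d[:,0],d[:,1])+1e-12;d=np.c_[d[:,:2]/r[:,None]*np.sin(r)[:,None],np.cos(r)]
    return c["xyz"],d@R.from_rotvec(c["orientation"]).as_matrix().T
def onz(n,px,z,c=None):
    o,d=ray(n,px,c);return o+d*((z-o[2])/d[:,2])[:,None]
def st():
    o=get_obs();r=R.from_rotvec(o["orientation"]).as_matrix()
    return o["clock"],np.round(o["tcp_pos"],4),"yawY",round(np.degrees(np.arctan2(r[1,1],r[0,1])),2),"F",np.round(o["contact_force"],1),"M",np.round(o["moment"],2),round(o["grip_width"],4)
E
python3 - <<'E'
from h import *
b=cv2.imread("pics/top0.png");g=cv2.cvtColor(b,6)
m=np.zeros_like(g);m[222:256,180:226]=(g[222:256,180:226]<120)*255
ys,xs=np.nonzero(m);print(len(xs));P=np.c_[xs,ys]
print(onz("top",[[192,234.5],[221,247.5]],.02).round(3), cv2.fitLine(P.astype(np.float32),2,0,.01,.01).ravel())
arm=P[P[:,0]>203];W=onz("top",arm,.006)[:,:2];l=cv2.fitLine(W.astype(np.float32),2,0,.001,.001).ravel();print("arm",l,np.degrees(np.arctan2(l[1],l[0])),"tip",W[np.argmax(arm[:,0])])
s=170+50/4
# box in top crop: scale 4.25, origin (370,160); crop y offset 240
f=lambda x,y:(370+x/4.25,160+(y-240)/4.25)
print("nose",onz("top",[f(178,385)],.09).round(3),"postA",onz("top",[f(175,308)],.08).round(3),"postB",onz("top",[f(250,438)],.08).round(3))
print("cap",onz("top",[[353,244]],.02).round(3))
print("bottles",onz("top",[[125,193],[165,193]],.1).round(3))
print(st())
E
```

```text
328
[[0.383 0.328 0.02 ]
 [0.335 0.225 0.02 ]] [  0.95855016   0.2849238  200.82317    236.42683   ]
arm [0.98206645 0.18853498 0.36859256 0.25620696] 10.8673 tip [0.41298183 0.21279464]
nose [[ 0.502 -0.449  0.09 ]] postA [[ 0.574 -0.457  0.08 ]] postB [[ 0.459 -0.507  0.08 ]]
cap [[ 0.341 -0.243  0.02 ]]
bottles [[0.515 0.553 0.1  ]
 [0.513 0.414 0.1  ]]
(0.15, array([ 0.2976, -0.6055,  0.3032]), 'yawY', np.float64(-63.83), 'F', array([ 0. , -0.2,  0.6]), 'M', array([0.01, 0.03, 0.  ]), 0.0853)
```

Request:
{"api": "jog_arm", "payload": {
  "plan": [
    [[2,2,0],0],
    [[4,4,0],0],
    [[3,3,0],0],
    [[0,0,0],0],
    [[0,0,0],0]
  ]
}}

```text
clock: 0.65
tcp_pos: [0.3842, -0.5193, 0.3037]
orientation: [-3.058, -0.716, 0.0]
contact_force: [-0.2, 0.3, -1.0]
grip_width: 0.0856
```

Run:
```python
from h import *
import json
print(st());c=get_calibration("wrist");cv2.imwrite("pics/w1.png",grab_frame("wrist")[:,:,::-1]);print(c)
np.savez("w1.npz",**c)
```

```text
(0.65, array([ 0.3842, -0.5193,  0.3037]), 'yawY', np.float64(-63.65), 'F', array([-0.2,  0.3, -1. ]), 'M', array([-0.01,  0.01, -0.05]), 0.0856)
{'intrinsics': array([[325.1922621 ,   0.        , 273.96987965],
       [  0.        , 325.1922621 , 211.72272988],
       [  0.        ,   0.        ,   1.        ]]), 'xyz': array([ 0.45261881, -0.48522914,  0.37347337]), 'orientation': array([ 2.44109682, -1.5152646 , -0.23320595])}
```

View pics/w1.png

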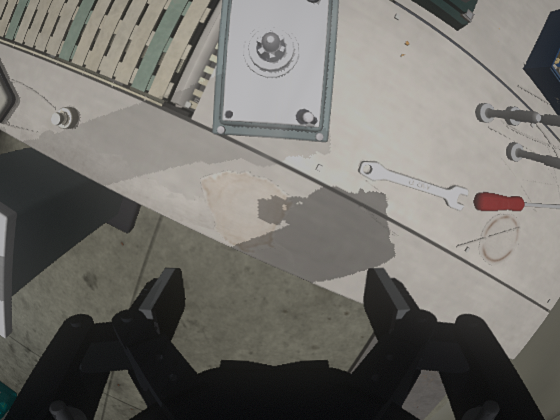

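Request:
{"api": "jog_arm", "payload": {
  "plan": [
    [[4,2,0],0],
    [[4,2,0],0],
    [[2,1,0],0],
    [[0,0,0],0]
  ]
}}

```text
clock: 1.1
tcp_pos: [0.4861, -0.4685, 0.3034]
orientation: [-3.057, -0.717, -0.003]
contact_force: [0.1, 1.4, -0.3]
grip_width: 0.0855
```

Run:
```python
from h import *
print(st());c=get_calibration("wrist");cv2.imwrite("pics/w2.png",grab_frame("wrist")[:,:,::-1]);np.savez("w2.npz",**c)
a=cv2.imread("pics/w2.png")
cv2.imwrite("pics/w2c.png",cv2.resize(a[0:300,130:430],(600,600),interpolation=2))
```

```text
(1.1, array([ 0.4861, -0.4685,  0.3034]), 'yawY', np.float64(-63.6), 'F', array([ 0.1,  1.4, -0.3]), 'M', array([ 0.02, -0.04, -0.02]), 0.0855)
```

View pics/w2c.png

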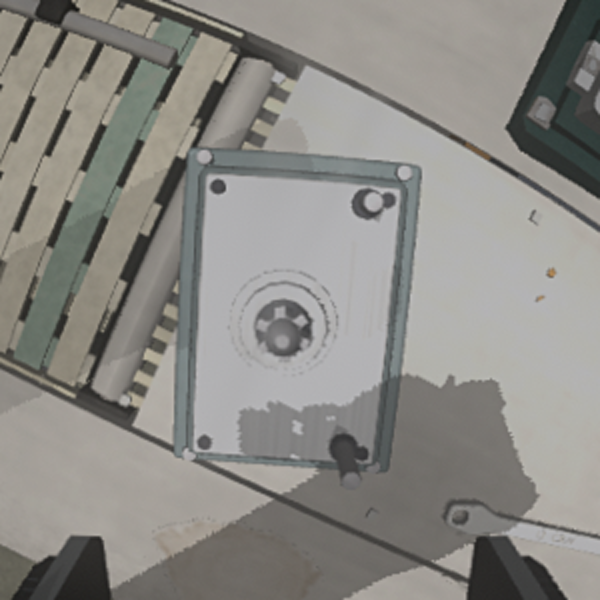

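Run:
```python
from h import *
c=dict(np.load("w2.npz"))
n=onz("wrist",[[271,171]],.096,c)[0];print("nose",n)
p=lambda x,y:[130+x/2,y/2]
for za,zb in((.068,.09),(.09,.068)):
    A=onz("wrist",[p(374,203)],za,c)[0];B=onz("wrist",[p(349,479)],zb,c)[0]
    print(za,zb,A,B,[ (np.hypot(*(q-n)[:2]).round(4),np.degrees(np.arctan2(*(q-n)[1::-1])).round(1)) for q in(A,B)])
# box corners of foot (crop px)
q=onz("wrist",[p(190,152),p(420,168),p(388,470),p(176,457)],.012,c);print(q.round(4),q.mean(0))
a=cv2.imread("pics/w2.png");Z=cv2.resize(a[130:200,237:307],(560,560),interpolation=cv2.INTER_CUBIC);cv2.imwrite("pics/z2.png",Z)
```

```text
nose [ 0.50839273 -0.45434204  0.096     ]
0.068 0.09 [ 0.58225527 -0.46506351  0.068     ] [ 0.46302133 -0.51187577  0.09      ] [(np.float64(0.0746), np.float64(-8.3)), (np.float64(0.0733), np.float64(-128.3))]
0.09 0.068 [ 0.58024267 -0.46286056  0.09      ] [ 0.4559324  -0.51788445  0.068     ] [(np.float64(0.0724), np.float64(-6.8)), (np.float64(0.0824), np.float64(-129.5))]
[[ 0.5685 -0.3675  0.012 ]
 [ 0.6173 -0.4843  0.012 ]
 [ 0.4534 -0.5517  0.012 ]
 [ 0.4043 -0.4341  0.012 ]] [ 0.51087925 -0.45939982  0.012     ]
```

View pics/z2.png

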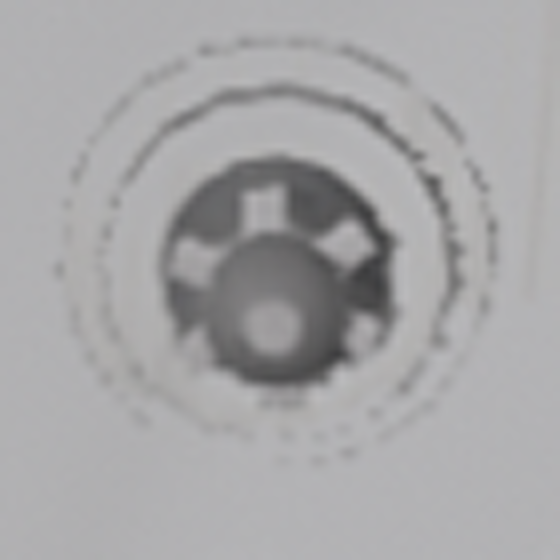

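Run:
```python
from h import *
c=dict(np.load("w2.npz"));f=lambda P:[[237+x/8-.44,130+y/8-.44] for x,y in P]
n=onz("wrist",f([(272,327)]),.096,c)[0]
T=onz("wrist",f([(265,205),(350,240),(190,262),(362,340),(192,350)]),.076,c)
print("nose",n)
ctr=cv2.minEnclosingCircle(T[:,:2].astype(np.float32));print(ctr)
# least-squares circle centre
A=np.c_[2*T[:,:2],np.ones(5)];s=np.linalg.lstsq(A,(T[:,:2]**2).sum(1),rcond=None)[0];print("circ",s[:2])
for q in (n[:2],s[:2]):
    a=np.degrees(np.arctan2(T[:,1]-q[1],T[:,0]-q[0]));print(a.round(1),(a%60).round(1),np.hypot(*(T[:,:2]-q).T).round(4))
r=onz("wrist",f([(58,265),(495,260),(278,40),(280,455)]),.0405,c);print("ring",r[:,:2].round(4),r.mean(0))
```

```text
nose [ 0.50866994 -0.45378111  0.096     ]
((0.5083008408546448, -0.45400816202163696), 0.011291887611150742)
circ [ 0.50832273 -0.45417117]
[ 31.7 -26.5  93.4 -90.1 149.8] [31.7 33.5 33.4 29.9 29.8] [0.0108 0.011  0.0105 0.0114 0.0114]
[ 32.4 -23.9  91.5 -88.3 147.2] [32.4 36.1 31.5 31.7 27.2] [0.0113 0.0112 0.0109 0.011  0.0113]
ring [[ 0.4947 -0.4292]
 [ 0.5203 -0.4795]
 [ 0.5333 -0.4418]
 [ 0.4847 -0.4661]] [ 0.5082511  -0.45414903  0.0405    ]
```

Request:
{"api": "jog_arm", "payload": {
  "plan": [
    [[2.1,4.2,0],0.07],
    [[2.1,4.2,0],0.07],
    [[2.1,4.2,0],0.07],
    [[2.1,4.2,0],0.07],
    [[0.6,4.4,0],0.07],
    [[0.6,4.4,0],0.07],
    [[0.6,4.4,0],0.07],
    [[0.6,4.4,0],0.07],
    [[0.6,4.4,0],0.07],
    [[-0.7,4.5,0],0.06]
  ]
}}

```text
clock: 2.15
tcp_pos: [0.5905, -0.0391, 0.3039]
orientation: [2.64, 1.701, 0.0]
contact_force: [1.3, 0.4, 0.4]
grip_width: 0.0854
```

Request:
{"api": "jog_arm", "payload": {
  "plan": [
    [[-0.7,4.5,0],0],
    [[-0.8,4.5,0],0],
    [[-0.8,4.5,0],0],
    [[-2.2,3.5,0],0],
    [[-2.2,3.5,0],0],
    [[-2.2,3.5,0],0],
    [[-2.4,3.5,0],0],
    [[-3.2,2.9,0],0],
    [[-3.2,2.9,0],0],
    [[-3.3,2.9,0],0],
    [[0,0,0],0],
    [[0,0,0],0]
  ]
}}

```text
clock: 3.35
tcp_pos: [0.3809, 0.3232, 0.304]
orientation: [2.639, 1.702, 0.0]
contact_force: [-0.4, -0.5, -0.8]
grip_width: 0.0859
```

Run:
```python
from h import *
print(st());c=get_calibration("wrist");cv2.imwrite("pics/w3.png",grab_frame("wrist")[:,:,::-1]);np.savez("w3.npz",**c)
a=cv2.imread("pics/w3.png")
cv2.imwrite("pics/w3c.png",cv2.resize(a[60:360,80:480],(800,600),interpolation=2))
```

```text
(3.35, array([0.3809, 0.3232, 0.304 ]), 'yawY', np.float64(-24.37), 'F', array([-0.4, -0.5, -0.8]), 'M', array([-0.02, -0.01,  0.04]), 0.0859)
```

View pics/w3c.png

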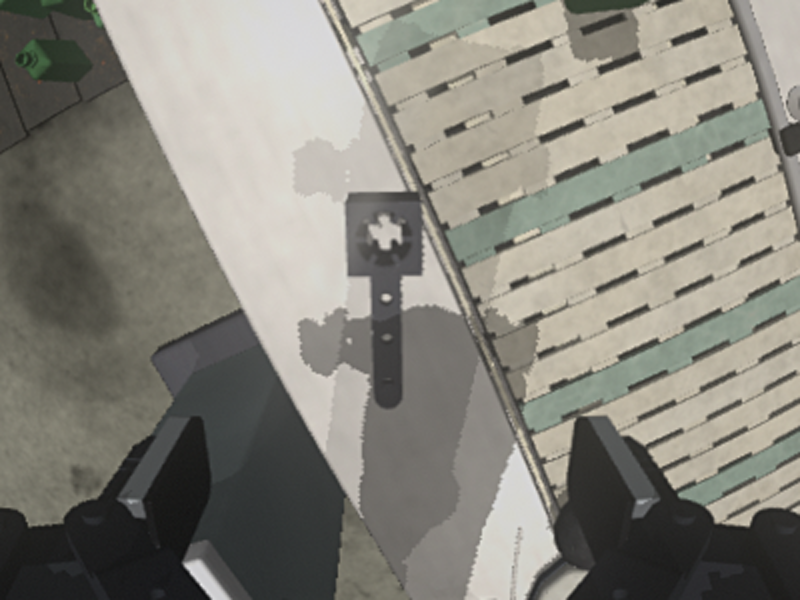

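Run:
```python
from h import *
c=dict(np.load("w3.npz"));p=lambda P:[[80+x/2-.25,60+y/2-.25] for x,y in P]
t=cv2.cvtColor(cv2.imread("pics/top0.png"),6);w=cv2.cvtColor(cv2.imread("pics/w3.png"),6)
print("top cols",[t[220:240,x].tolist() for x in (192,215,235)])
for r in (140,160,200,230): print("wr row",r,w[r,268:330].tolist() if r<200 else w[r,290:352].tolist())
b=onz("wrist",p([(384,237)]),.04,c)[0];tip=onz("wrist",p([(388,408)]),.006,c)[0];H=onz("wrist",p([(386,298),(386,337),(388,381)]),.008,c)
print(b,tip,H,np.degrees(np.arctan2(*(tip-b)[1::-1])),np.hypot(*(tip-b)[:2]))
cr=onz("wrist",p([(348,203),(421,203),(421,274),(348,274)]),.04,c);print(cr,cr.mean(0))
e=cr[1]-cr[0]+cr[2]-cr[3];print("y dir",np.degrees(np.arctan2(e[1],e[0])))
```

```text
top cols [[196, 198, 224, 227, 228, 227, 226, 227, 144, 97, 65, 51, 50, 145, 137, 195, 215, 152, 106, 105], [233, 233, 233, 233, 233, 232, 230, 226, 64, 148, 116, 240, 239, 239, 238, 238, 240, 241, 241, 240], [182, 184, 186, 187, 185, 188, 193, 169, 54, 195, 109, 241, 240, 239, 238, 240, 239, 239, 240, 240]]
wr row 140 [195, 194, 195, 194, 193, 193, 194, 190, 165, 128, 137, 163, 182, 177, 136, 112, 100, 84, 131, 172, 176, 171, 169, 169, 171, 173, 175, 174, 173, 171, 173, 174, 173, 174, 173, 172, 171, 173, 169, 168, 167, 167, 167, 166, 165, 166, 170, 171, 170, 165, 159, 133, 120, 127, 129, 171, 187, 191, 192, 187, 183, 145]
wr row 160 [101, 100, 96, 94, 90, 89, 85, 82, 80, 78, 77, 78, 79, 77, 77, 76, 76, 75, 75, 75, 73, 70, 83, 99, 108, 96, 70, 108, 162, 173, 170, 168, 168, 166, 164, 164, 164, 165, 166, 167, 170, 169, 171, 168, 167, 166, 167, 168, 169, 168, 169, 167, 167, 167, 167, 167, 166, 166, 148, 110, 115, 168]
wr row 200 [200, 200, 199, 201, 201, 202, 203, 201, 200, 201, 201, 203, 198, 161, 102, 106, 168, 189, 151, 111, 103, 83, 80, 145, 165, 166, 165, 168, 168, 166, 167, 168, 1
[... 183 characters left out ...]
 115, 115, 115, 114, 115, 114, 114, 114, 114, 114, 115, 116, 116, 116, 116, 116, 117, 117, 117, 118, 107, 86, 103, 96, 114, 110, 100, 72, 61, 66, 104, 128, 129, 129, 128, 128, 128, 127, 127, 125, 123, 122, 124, 129, 130, 130, 129, 129, 128, 128, 126, 130, 175, 189, 190, 187]
[0.38204508 0.33139483 0.04      ] [0.33597497 0.22467124 0.006     ] [[0.36507881 0.29169951 0.008     ]
 [0.35495558 0.26943263 0.008     ]
 [0.34408961 0.24256753 0.008     ]] -113.34874489345863 0.11624275649244104
[[0.37256124 0.35554196 0.04      ]
 [0.40695249 0.33992028 0.04      ]
 [0.39164175 0.30504335 0.04      ]
 [0.35632398 0.32107399 0.04      ]] [0.38186987 0.33039489 0.04      ]
y dir -24.421067254571245
```

Run:
```python
from h import *
c=dict(np.load("w3.npz"))
for nm,W,T in(("outer",[[276.5,140],[303.5,200]],[[215,230.3],[235,230.5]]),("inner",[[285,140],[311.7,200]],[[215,228],[235,228]])):
  for z in(0,.01,.02,.03,.04,.05):
    a=onz("wrist",W,z,c);b=onz("top",T,z);k=(a[1]-a[0])/(a[1]-a[0])[1]
    # rail x at y=.33
    xw=a[0,0]+(0.33-a[0,1])*k[0];kb=(b[1]-b[0])/(b[1]-b[0])[1];xt=b[0,0]+(0.33-b[0,1])*kb[0]
    print(nm,z,xw.round(4),xt.round(4),a[:,0].round(3))
```

```text
outer 0 0.402 0.4045 [0.402 0.402]
outer 0.01 0.4023 0.402 [0.402 0.402]
outer 0.02 0.4026 0.3995 [0.403 0.403]
outer 0.03 0.4028 0.3969 [0.403 0.403]
outer 0.04 0.4031 0.3944 [0.403 0.403]
outer 0.05 0.4034 0.3919 [0.403 0.403]
inner 0 0.4109 0.4123 [0.411 0.411]
inner 0.01 0.411 0.4097 [0.411 0.411]
inner 0.02 0.411 0.4071 [0.411 0.411]
inner 0.03 0.411 0.4045 [0.411 0.411]
inner 0.04 0.4111 0.4019 [0.411 0.411]
inner 0.05 0.4111 0.3993 [0.411 0.411]
```

Request:
{"api": "jog_arm", "payload": {
  "plan": [
    [[0.1,0.8,-4],0],
    [[0,0,-4.5],0],
    [[0,0,-4.5],0],
    [[0,0,-3.5],0],
    [[0,0,-2],0],
    [[0,0,-1.5],0],
    [[0,0,-1],0],
    [[0,0,0],0],
    [[0,0,0],0],
    [[0,0,0],0]
  ],
  "hand": 6
}}

```text
clock: 4.4
tcp_pos: [0.3818, 0.333, 0.095]
orientation: [-2.639, -1.704, -0.003]
contact_force: [-0.8, 0.5, 0.8]
grip_width: 0.0602
```

Run:
```python
from h import *
print(st());cv2.imwrite("pics/w4.png",grab_frame("wrist")[:,:,::-1])
```

```text
(4.4, array([0.3818, 0.333 , 0.095 ]), 'yawY', np.float64(-24.31), 'F', array([-0.8,  0.5,  0.8]), 'M', array([ 0.02, -0.01, -0.  ]), 0.0602)
```

View pics/w4.png

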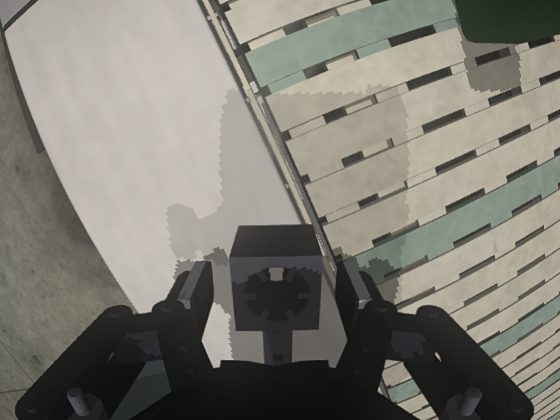

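Request:
{"api": "jog_arm", "payload": {
  "plan": [
    [[0,-0.2,-0.6],0],
    [[0,0,-0.6],0],
    [[0,0,0],0],
    [[0,0,0],0]
  ]
}}

```text
clock: 4.85
tcp_pos: [0.3809, 0.3304, 0.0816]
orientation: [2.639, 1.704, -0.001]
contact_force: [0.2, -0.0, 0.6]
grip_width: 0.06
```

Request:
{"api": "jog_arm", "payload": {
  "plan": [
    [[0,0,0],0],
    [[0,0,0],0],
    [[0,0,0],0],
    [[0,0,0],0],
    [[0,0,0],0],
    [[0,0,0],0]
  ],
  "hand": 3,
  "grip_force": 60
}}

```text
clock: 5.45
tcp_pos: [0.3813, 0.3307, 0.0823]
orientation: [2.639, 1.704, 0.001]
contact_force: [-1.7, -0.7, 5.6]
grip_width: 0.0388
```

Run:
```python
from h import *
print(st())
```

```text
(5.45, array([0.3813, 0.3307, 0.0823]), 'yawY', np.float64(-24.29), 'F', array([-1.7, -0.7,  5.6]), 'M', array([-0.17,  0.1 ,  0.11]), 0.0388)
```

Request:
{"api": "jog_arm", "payload": {
  "plan": [
    [[0,0,1],0],
    [[0,0,3.5],0],
    [[0,0,4.5],0],
    [[0,0,4.5],0],
    [[1,-1,4],0.03],
    [[3.3,-2.9,0],0.03],
    [[3.3,-2.9,0],0.03],
    [[3.3,-2.9,0],0.03],
    [[1.5,-3,0],0.03],
    [[2,-3.5,0],0.03],
    [[2,-3.5,0],0.03],
    [[2,-3.5,0],0.03]
  ]
}}

```text
clock: 6.65
tcp_pos: [0.5651, 0.097, 0.2569]
orientation: [-2.414, -2.009, 0.001]
contact_force: [1.1, 0.2, -2.5]
grip_width: 0.0392
```

Request:
{"api": "jog_arm", "payload": {
  "plan": [
    [[0.7,-4.5,0],0.03],
    [[0.7,-4.5,0],0.03],
    [[0.7,-4.5,0],0.03],
    [[0.7,-4.5,0],0.03],
    [[-0.6,-4.4,0],0.03],
    [[-0.6,-4.4,0],0.03],
    [[-0.6,-4.4,0],0.03],
    [[-0.6,-4.4,0],0],
    [[-0.6,-4.4,0],0],
    [[-1.5,-3.5,0],0],
    [[0,0,0],0],
    [[0,0,0],0]
  ]
}}

```text
clock: 7.85
tcp_pos: [0.5468, -0.3375, 0.2565]
orientation: [-2.194, -2.246, 0.0]
contact_force: [0.9, 0.8, -3.0]
grip_width: 0.0395
```

Run:
```python
from h import *
print(st())
```

```text
(7.85, array([ 0.5468, -0.3375,  0.2565]), 'yawY', np.float64(1.33), 'F', array([ 0.9,  0.8, -3. ]), 'M', array([ 0.15, -0.  , -0.02]), 0.0395)
```

Request:
{"api": "jog_arm", "payload": {
  "plan": [
    [[-1.2,-4,0],0.012],
    [[-1.4,-4,0],0],
    [[-1.2,-3.7,0],0],
    [[0,0,-2],0],
    [[0,0,0],0],
    [[0,0,0],0],
    [[0,0,0],0]
  ]
}}

```text
clock: 8.55
tcp_pos: [0.5119, -0.4512, 0.2378]
orientation: [2.174, 2.267, 0.002]
contact_force: [0.5, -0.8, -1.4]
grip_width: 0.0394
```

Run:
```python
from h import *
print(st());c=get_calibration("wrist");cv2.imwrite("pics/w5.png",grab_frame("wrist")[:,:,::-1]);np.savez("w5.npz",**c)
a=cv2.imread("pics/w5.png");cv2.imwrite("pics/w5c.png",cv2.resize(a[210:390,180:380],(800,720),interpolation=cv2.INTER_CUBIC)[:600])
```

```text
(8.55, array([ 0.5119, -0.4512,  0.2378]), 'yawY', np.float64(2.38), 'F', array([ 0.5, -0.8, -1.4]), 'M', array([ 0.01,  0.06, -0.02]), 0.0394)
```

View pics/w5c.png

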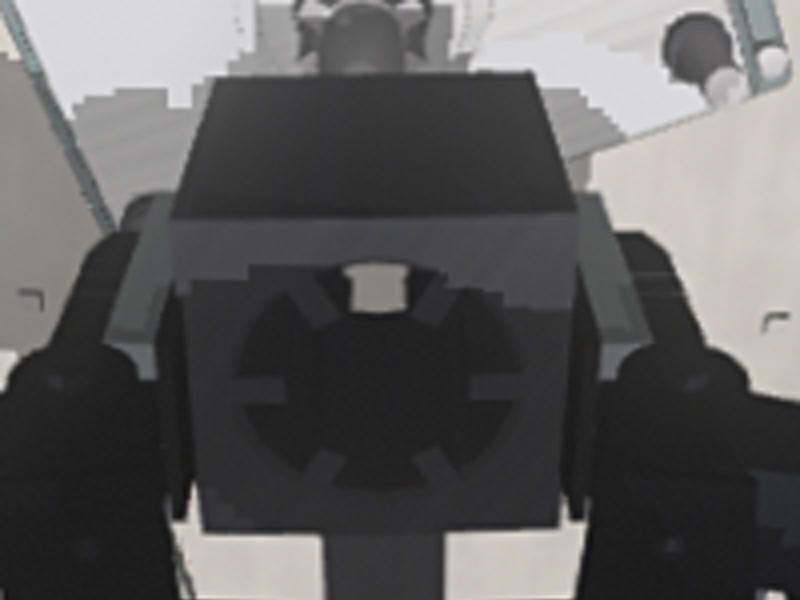

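Run:
```python
from h import *
c=dict(np.load("w5.npz"));p=lambda P:[[180+x/4-.4,210+y/4-.4] for x,y in P]
print(onz("wrist",p([(377,388)]),.1955,c), onz("wrist",p([(200,530),(560,525),(576,215),(172,217)]),.1955,c))
print("spline ctr / nose col at .08",onz("wrist",p([(362,20)]),.082,c))
print(st())
```

```text
[[ 0.51133237 -0.45066206  0.1955    ]] [[ 0.4924983  -0.47131605  0.1955    ]
 [ 0.53240303 -0.46899018  0.1955    ]
 [ 0.52976361 -0.42996645  0.1955    ]
 [ 0.49067128 -0.43178717  0.1955    ]]
spline ctr / nose col at .08 [[ 0.50860154 -0.44780981  0.082     ]]
(8.6, array([ 0.5117, -0.4517,  0.238 ]), 'yawY', np.float64(2.35), 'F', array([-1.1,  0.6, -2.5]), 'M', array([ 0.02,  0.02, -0.02]), 0.0392)
```

Request:
{"api": "jog_arm", "payload": {
  "plan": [
    [[-0.3,-0.3,-1],0],
    [[0,0,-2],0],
    [[0,0,-1.5],0],
    [[0,0,-0.5],0],
    [[0,0,0],0],
    [[0,0,0],0],
    [[0,0,0],0]
  ]
}}

```text
clock: 9.3
tcp_pos: [0.5076, -0.4567, 0.1879]
orientation: [2.178, 2.262, 0.0]
contact_force: [-0.3, 0.3, -2.7]
grip_width: 0.0394
```

Run:
```python
from h import *
print(st())
```

```text
(9.3, array([ 0.5076, -0.4567,  0.1879]), 'yawY', np.float64(2.18), 'F', array([-0.3,  0.3, -2.7]), 'M', array([ 0.07,  0.02, -0.02]), 0.0394)
```

Request:
{"api": "jog_arm", "payload": {
  "plan": [
    [[0.1,0.15,-0.5],0],
    [[0,0,-0.6],0],
    [[0,0,-0.6],0],
    [[0,0,-0.5],0],
    [[0,0,0],0],
    [[0,0,0],0]
  ]
}}

```text
clock: 9.9
tcp_pos: [0.508, -0.4549, 0.1647]
orientation: [-2.179, -2.263, 0.0]
contact_force: [0.4, 0.5, -1.8]
grip_width: 0.0393
```

Run:
```python
from h import *
for i in range(3): print(st()); grab_frame("side")
```

```text
(9.9, array([ 0.508 , -0.4549,  0.1647]), 'yawY', np.float64(2.18), 'F', array([ 0.4,  0.5, -1.8]), 'M', array([ 0.04,  0.04, -0.02]), 0.0393)
(9.95, array([ 0.5081, -0.455 ,  0.1649]), 'yawY', np.float64(2.18), 'F', array([-0.9,  1. , -2.4]), 'M', array([ 0.07, -0.01, -0.04]), 0.0394)
(10.0, array([ 0.5081, -0.455 ,  0.1651]), 'yawY', np.float64(2.17), 'F', array([-0. ,  0.1, -3. ]), 'M', array([ 0.06, -0.01,  0.01]), 0.0391)
```

Request:
{"api": "jog_arm", "payload": {
  "plan": [
    [[0.05,0,-0.2],0],
    [[0,0,-0.2],0],
    [[0,0,-0.2],0],
    [[0,0,-0.15],0],
    [[0,0,0],0],
    [[0,0,0],0]
  ]
}}

```text
clock: 10.65
tcp_pos: [0.5086, -0.4549, 0.1573]
orientation: [-2.179, -2.263, -0.0]
contact_force: [0.5, 0.4, -2.5]
grip_width: 0.0393
```

Run:
```python
from h import *
for i in range(2): print(st()); grab_frame("side")
```

```text
(10.65, array([ 0.5086, -0.4549,  0.1573]), 'yawY', np.float64(2.18), 'F', array([ 0.5,  0.4, -2.5]), 'M', array([ 0.09, -0.04, -0.02]), 0.0393)
(10.7, array([ 0.5086, -0.4549,  0.1574]), 'yawY', np.float64(2.18), 'F', array([ 0.6,  0.1, -2.4]), 'M', array([ 0.07, -0.03, -0.  ]), 0.0391)
```

Underside at ~75 mm, no contact yet; continue in small steps.

Request:
{"api": "jog_arm", "payload": {
  "plan": [
    [[0,0,-0.1],0],
    [[0,0,-0.1],0],
    [[0,0,-0.1],0],
    [[0,0,0],0],
    [[0,0,0],0]
  ]
}}

```text
clock: 11.25
tcp_pos: [0.5086, -0.4549, 0.1543]
orientation: [-2.179, -2.263, -0.0]
contact_force: [-0.2, 0.5, -2.6]
grip_width: 0.039
```

Run:
```python
from h import *
for i in range(2): print(st()); grab_frame("side")
```

```text
(11.25, array([ 0.5086, -0.4549,  0.1543]), 'yawY', np.float64(2.18), 'F', array([-0.2,  0.5, -2.6]), 'M', array([ 0.16, -0.1 , -0.05]), 0.039)
(11.3, array([ 0.5086, -0.4549,  0.1543]), 'yawY', np.float64(2.18), 'F', array([-0.5,  0.8, -3.1]), 'M', array([ 0.12, -0.08,  0.04]), 0.0392)
```

Request:
{"api": "jog_arm", "payload": {
  "plan": [
    [[0,0,-0.2],0],
    [[0,0,-0.2],0],
    [[0,0,-0.2],0],
    [[0,0,-0.2],0],
    [[0,0,-0.2],0],
    [[0,0,-0.2],0],
    [[0,0,0],0],
    [[0,0,0],0]
  ]
}}

```text
clock: 12.15
tcp_pos: [0.5086, -0.4548, 0.1422]
orientation: [-2.179, -2.263, -0.0]
contact_force: [1.9, 1.4, -4.4]
grip_width: 0.0395
```

Run:
```python
from h import *
for i in range(2): print(st()); grab_frame("side")
```

```text
(12.15, array([ 0.5086, -0.4548,  0.1422]), 'yawY', np.float64(2.18), 'F', array([ 1.9,  1.4, -4.4]), 'M', array([ 0.28, -0.21, -0.02]), 0.0395)
(12.2, array([ 0.5085, -0.4548,  0.1422]), 'yawY', np.float64(2.18), 'F', array([ 0.2,  1.3, -3.8]), 'M', array([ 0.32, -0.15, -0.02]), 0.0391)
```

Request:
{"api": "jog_arm", "payload": {
  "plan": [
    [[0,0,-0.1],0],
    [[0,0,-0.1],0],
    [[0,0,-0.1],0],
    [[0,0,-0.1],0],
    [[0,0,-0.1],0],
    [[0,0,-0.05],0],
    [[0,0,0],0],
    [[0,0,0],0]
  ]
}}

```text
clock: 13.05
tcp_pos: [0.5088, -0.4549, 0.1373]
orientation: [2.178, 2.263, 0.0]
contact_force: [0.3, 2.9, 3.5]
grip_width: 0.0395
```

Run:
```python
from h import *
for i in range(2): print(st()); grab_frame("side")
```

```text
(13.05, array([ 0.5088, -0.4549,  0.1373]), 'yawY', np.float64(2.18), 'F', array([0.3, 2.9, 3.5]), 'M', array([ 0.57,  0.01, -0.06]), 0.0395)
(13.1, array([ 0.5088, -0.4549,  0.1372]), 'yawY', np.float64(2.18), 'F', array([0.3, 3.4, 2.5]), 'M', array([0.67, 0.01, 0.05]), 0.039)
```

Request:
{"api": "jog_arm", "payload": {
  "plan": [
    [[0,0.05,-0.05],0],
    [[0,0,-0.05],0],
    [[0,0,-0.03],0],
    [[0,0,0],0],
    [[0,0,0],0],
    [[0,0,0],0]
  ]
}}

```text
clock: 13.75
tcp_pos: [0.5088, -0.4549, 0.1364]
orientation: [2.178, 2.262, -0.0]
contact_force: [-0.7, 2.4, 6.7]
grip_width: 0.039
```

Run:
```python
from h import *
for i in range(2): print(st()); grab_frame("side")
```

```text
(13.75, array([ 0.5088, -0.4549,  0.1364]), 'yawY', np.float64(2.16), 'F', array([-0.7,  2.4,  6.7]), 'M', array([0.56, 0.2 , 0.01]), 0.039)
(13.8, array([ 0.5088, -0.4549,  0.1363]), 'yawY', np.float64(2.17), 'F', array([-0.6,  1.9,  7. ]), 'M', array([ 0.56,  0.23, -0.01]), 0.0393)
```

Request:
{"api": "jog_arm", "payload": {
  "plan": [
    [[0,0,-0.05],0],
    [[0,0,-0.03],0],
    [[0,0,0],0],
    [[0,0,0],0]
  ]
}}

```text
clock: 14.25
tcp_pos: [0.5088, -0.4549, 0.1363]
orientation: [2.178, 2.262, -0.001]
contact_force: [-2.6, 4.3, 11.6]
grip_width: 0.0393
```

Run:
```python
from h import *
for i in range(2): print(st()); grab_frame("side")
```

```text
(14.25, array([ 0.5088, -0.4549,  0.1363]), 'yawY', np.float64(2.16), 'F', array([-2.6,  4.3, 11.6]), 'M', array([0.82, 0.6 , 0.02]), 0.0393)
(14.3, array([ 0.5088, -0.4548,  0.1363]), 'yawY', np.float64(2.16), 'F', array([-2.7,  3.5, 11. ]), 'M', array([ 0.86,  0.53, -0.01]), 0.0391)
```

Request:
{"api": "jog_arm", "payload": {
  "plan": [
    [[0,0,0.02],-0.03],
    [[0,0,0.02],-0.05],
    [[-0.01,0,0.01],-0.05],
    [[-0.01,0,0],-0.05],
    [[-0.01,0,0],-0.05],
    [[-0.01,0,0],-0.05],
    [[-0.01,0,0],-0.05],
    [[0,0,0],-0.05],
    [[0,0,0],0],
    [[0,0,0],0]
  ]
}}

```text
clock: 15.35
tcp_pos: [0.5089, -0.4541, 0.1363]
orientation: [2.566, 1.811, 0.001]
contact_force: [-0.7, 4.9, 8.2]
grip_width: 0.0393
```

Run:
```python
from h import *
for i in range(2): print(st()); grab_frame("side")
```

```text
(15.35, array([ 0.5089, -0.4541,  0.1363]), 'yawY', np.float64(-19.56), 'F', array([-0.7,  4.9,  8.2]), 'M', array([ 0.9 ,  0.08, -0.01]), 0.0393)
(15.4, array([ 0.5089, -0.4541,  0.1363]), 'yawY', np.float64(-19.56), 'F', array([-0.4,  3.4,  8. ]), 'M', array([0.94, 0.1 , 0.06]), 0.0394)
```

Request:
{"api": "jog_arm", "payload": {
  "plan": [
    [[0,0,0],-0.03],
    [[0,0,0],-0.03],
    [[0,0,0],-0.03],
    [[0,0,0],0]
  ]
}}

```text
clock: 15.85
tcp_pos: [0.5089, -0.4541, 0.1363]
orientation: [2.645, 1.694, 0.001]
contact_force: [-1.4, 4.0, 8.5]
grip_width: 0.039
```

Run:
```python
from h import *
for i in range(2): print(st()); grab_frame("side")
```

```text
(15.85, array([ 0.5089, -0.4541,  0.1363]), 'yawY', np.float64(-24.73), 'F', array([-1.4,  4. ,  8.5]), 'M', array([0.93, 0.08, 0.11]), 0.039)
(15.9, array([ 0.5089, -0.4541,  0.1363]), 'yawY', np.float64(-24.7), 'F', array([-0.3,  4. ,  9.4]), 'M', array([0.88, 0.1 , 0.11]), 0.039)
```

Request:
{"api": "jog_arm", "payload": {
  "plan": [
    [[0,0,0],-0.02],
    [[0,0,0],-0.015],
    [[0,0,0],0]
  ]
}}

```text
clock: 16.25
tcp_pos: [0.5089, -0.4541, 0.1363]
orientation: [2.674, 1.648, 0.001]
contact_force: [0.1, 4.3, 9.6]
grip_width: 0.0394
```

Run:
```python
from h import *
for i in range(2): print(st()); grab_frame("side")
```

```text
(16.25, array([ 0.5089, -0.4541,  0.1363]), 'yawY', np.float64(-26.71), 'F', array([0.1, 4.3, 9.6]), 'M', array([0.91, 0.11, 0.26]), 0.0394)
(16.3, array([ 0.5089, -0.4541,  0.1363]), 'yawY', np.float64(-26.7), 'F', array([-1. ,  4.2,  8.2]), 'M', array([0.89, 0.09, 0.25]), 0.0388)
```

Request:
{"api": "jog_arm", "payload": {
  "plan": [
    [[0,0,0],-0.015],
    [[0,0,0],-0.015],
    [[0,0,0],0]
  ]
}}

```text
clock: 16.65
tcp_pos: [0.5089, -0.4541, 0.1363]
orientation: [2.698, 1.608, 0.001]
contact_force: [0.2, 4.6, 8.8]
grip_width: 0.0387
```

Run:
```python
from h import *
for i in range(2): print(st()); cv2.imwrite("pics/w6.png",grab_frame("wrist")[:,:,::-1])
a=cv2.imread("pics/w6.png");cv2.imwrite("pics/w6s.png",a)
cv2.imwrite("pics/s6.png",cv2.resize(grab_frame("side")[290:400,240:400,::-1],(800,550),interpolation=cv2.INTER_CUBIC))
```

```text
(16.65, array([ 0.5089, -0.4541,  0.1363]), 'yawY', np.float64(-28.41), 'F', array([0.2, 4.6, 8.8]), 'M', array([0.92, 0.14, 0.33]), 0.0387)
(16.7, array([ 0.5089, -0.4541,  0.1363]), 'yawY', np.float64(-28.39), 'F', array([-0.1,  4.9,  8.8]), 'M', array([0.94, 0.12, 0.35]), 0.0388)
```

View pics/s6.png

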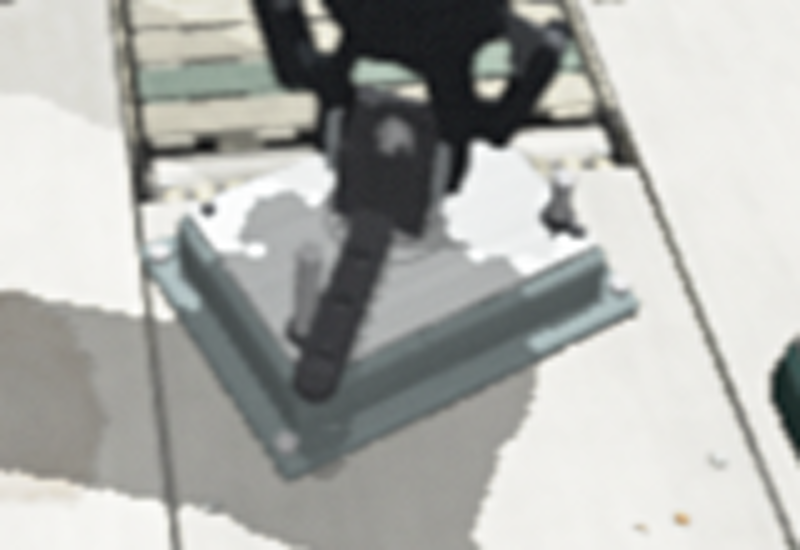

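Request:
{"api": "jog_arm", "payload": {
  "plan": [
    [[0,0,0],-0.015],
    [[0,0,0],-0.015],
    [[0,0,0],0],
    [[0,0,0],0]
  ]
}}

```text
clock: 17.2
tcp_pos: [0.5094, -0.4543, 0.1364]
orientation: [2.716, 1.573, 0.001]
contact_force: [0.5, 1.7, 7.6]
grip_width: 0.0395
```

Run:
```python
from h import *
for i in range(2): print(st()); grab_frame("side")
```

```text
(17.2, array([ 0.5094, -0.4543,  0.1364]), 'yawY', np.float64(-29.86), 'F', array([0.5, 1.7, 7.6]), 'M', array([ 0.49, -0.13,  1.81]), 0.0395)
(17.25, array([ 0.5094, -0.4543,  0.1364]), 'yawY', np.float64(-29.87), 'F', array([0.2, 3. , 8.2]), 'M', array([ 0.5, -0.2,  1.8]), 0.0393)
```

Request:
{"api": "jog_arm", "payload": {
  "plan": [
    [[0,0,0],0.02],
    [[0,0,0],0],
    [[0,0,0],0]
  ]
}}

```text
clock: 17.6
tcp_pos: [0.5093, -0.4543, 0.1363]
orientation: [2.705, 1.595, 0.002]
contact_force: [1.1, 2.9, 7.8]
grip_width: 0.0391
```

Run:
```python
from h import *
print(st())
```

```text
(17.6, array([ 0.5093, -0.4543,  0.1363]), 'yawY', np.float64(-28.96), 'F', array([1.1, 2.9, 7.8]), 'M', array([ 0.7 , -0.16,  0.34]), 0.0391)
```

Light preload remains against the post. Release and rise.

Request:
{"api": "jog_arm", "payload": {
  "plan": [
    [[0,0,0],0],
    [[0,0,0],0],
    [[0,0,0],0],
    [[0,0,0],0],
    [[0,0,0],0],
    [[0,0,0],0]
  ],
  "hand": 6.2
}}

```text
clock: 18.2
tcp_pos: [0.508, -0.4545, 0.1352]
orientation: [-2.708, -1.593, 0.0]
contact_force: [-0.6, -0.7, 0.8]
grip_width: 0.0621
```

Request:
{"api": "jog_arm", "payload": {
  "plan": [
    [[0,0,0.5],0],
    [[0,0,1.5],0],
    [[0,0,3],0],
    [[0,0,4],0],
    [[0,0,4],0],
    [[1,2,3],0],
    [[0,0,0],0],
    [[0,0,0],0],
    [[0,0,0],0]
  ]
}}

```text
clock: 19.1
tcp_pos: [0.5172, -0.4347, 0.2947]
orientation: [-2.707, -1.592, 0.002]
contact_force: [-0.5, 0.0, 0.0]
grip_width: 0.062
```

Run:
```python
from h import *
print(st());c=get_calibration("wrist");a=grab_frame("wrist")[:,:,::-1];cv2.imwrite("pics/w7.png",a);np.savez("w7.npz",**c)
s=grab_frame("side")[:,:,::-1];cv2.imwrite("pics/s7.png",s)
A=cv2.resize(a[130:400,140:410],(500,500),interpolation=2);B=cv2.resize(s[290:400,270:336],(300,500),interpolation=2)
cv2.imwrite("pics/c7.png",np.hstack([A,B]))
```

```text
(19.1, array([ 0.5172, -0.4347,  0.2947]), 'yawY', np.float64(-29.08), 'F', array([-0.5,  0. ,  0. ]), 'M', array([ 0.03,  0.  , -0.03]), 0.062)
```

View pics/c7.png

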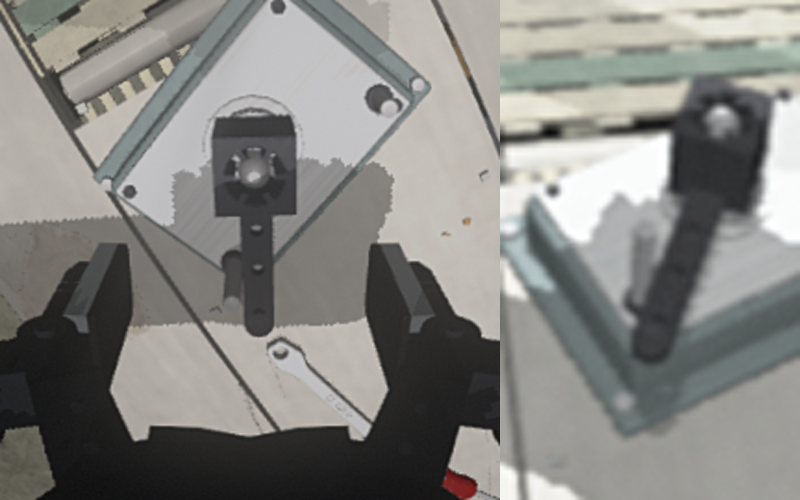

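Run:
```python
from h import *
c=dict(np.load("w7.npz"));s=270/500;p=lambda P:[[140+x*s,130+y*s] for x,y in P]
tip=onz("wrist",p([(258,334)]),.058,c)[0];h=onz("wrist",p([(257,230),(258,268)]),.063,c);post=onz("wrist",p([(229,302)]),.09,c)[0]
base=onz("wrist",p([(232,256)]),.04,c)[0]
n=np.array([.5084,-.4541]);print("tip",tip,np.hypot(*(tip[:2]-n)))
an=lambda q:np.degrees(np.arctan2(q[1]-n[1],q[0]-n[0]))
print("arm",an(tip),[an(q) for q in h],"post",post,an(post),np.hypot(*(post[:2]-n)))
u=(tip[:2]-n)/np.hypot(*(tip[:2]-n));print("mark-post",np.hypot(*(n+.075*u-post[:2])))
cr=onz("wrist",p([(213,137),(297,137),(297,216),(213,216)]),.095,c)[:,:2];print(np.linalg.norm(cr-np.roll(cr,1,0),axis=1),cr.mean(0))
```

```text
tip [ 0.45512595 -0.55727877  0.058     ] 0.11612055111397511
arm -117.30855967898263 [np.float64(-115.79020139670395), np.float64(-116.36392137502398)] post [ 0.4620258  -0.51164466  0.09      ] -128.86471071993628 0.07390503586648434
mark-post 0.015030634160354115
[0.04013112 0.03919634 0.04017424 0.04103693] [ 0.5090221  -0.45485971]
```

Run:
```python
from bench import *
print(hand_in())
```

```text
the job is handed in; nothing more can be done
None
```

The lever is on the spindle, its arm resting against the taller post, and I let go and lifted clear before handing in at about 19 s of the 58 s.

- **Fit:** I read the tooth direction from a wrist picture and set the arm to match, about 20° to the tall-post side of the midline. The splines slid in on the first try with only a few newtons of side load, so I did not need to hunt for the match by turning.
- **Seating:** I pressed the lever down to a firm stop on the washer, about 14 N at most. When I let go the washer may have lifted it by 1 to 2 mm. My pictures cannot measure height that finely, so I have not confirmed how low it sits now.
- **Turn to the post:** I turned the lever until the torque jumped to 1.8 N m, about 22 N on the post. I then backed off to about 0.3 N m and opened the fingers.
- **Last checks:**
    - **Arm direction:** the arm tip measured -117.3° in the world frame, as expected. The arm's holes gave about -116°, a disagreement of 1 to 1.5° that is near my reading error.
    - **Gap to the post:** `lever_mark` was 15 mm from the tall post's axis against a nominal 14 mm. The arm looked to be touching the post.
    - **Robot clear:** forces on the tool were near zero after release.
- **Bystanders:** I kept clear of the bottles and the pump cap, but did not photograph them again at the end.

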